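# Cover the drying pan and slide it to the other ring

## Robot

A 7-joint arm with a two-finger parallel gripper is mounted at the origin on a cart in front of the work surface, level with it; the furniture and walls round the work are solid. World frame = base frame: x ahead of the robot, y to its left, z up, the work surface at z = 0. Lengths are in m, angles in degrees, forces in N, time in s.
With the tool pointing down it reaches from about 0.425 to 0.875 m from the base axis. Payload 4.7 kg.
Tool frame: the origin (TCP) lies on the centre line of the jaws, within the pads' length; the fingertips stand 8 mm ahead of it and the grasp point (between the pads) lies 11 mm behind it; z points along the fingers, y is the direction in which the jaws open and shut (so a half turn about z gives the same grasp; the last joint's range is limited). The gripper opens to 87 mm and grips with 3 to 60 N. Pads are 19 mm wide; open, the fingers measure 117 mm over their backs; the gripper's body (75 mm by 190 mm) begins 51 mm behind the grasp point.
Start: joints at [66.813, 18.392, -4.016, 83.108, 1.295, 78.541, -3.26], TCP at [0.264, -0.594, 0.231] pointing down, gripper open.
Joint ranges: [-163.93, 163.93], [-17.29, 119.83], [-79.2, 71.16], [3.27, 140.29], [-89.18, 269.18], [5.43, 117.66], [-154.24, 154.24]. Speed limits (degrees/s): [147.25, 147.25, 180, 180, 180, 180, 180].

## Interface

Orientations are given as [roll, pitch, yaw] about the fixed x, y, z axes, in that order (R = Rz(yaw) Ry(pitch) Rx(roll)).
In Python, from cell import env gives the robot as it stands. The module is installed in compiled form; this text tells all that it offers.
- The arm moves only by the tool move_arm, never from a script. Its argument "steps" is a list of rows, each a list of 2 entries, a list of its own where there are three numbers: the shift along the tool's x, y, z in m, then the turn about the tool's z in rad. A call has 1 to 20 rows; each row is the pose to reach, as a shift and turn from the pose commanded when the call began, along the tool's axes at that moment; what a row does not reach only later rows make up. A row lasts 1/8 s, in which the tool goes at most 62.5 mm and 10.7 degrees, less where a joint would pass 70% of its speed; a pose out of reach is approached as far as the arm can. A call with a gripper value outside its range is refused whole. "hand" is the closure, from -1 (fully open) to 1 (shut), set as the call begins (left out, the last holds). The fingers move at their own pace and stop on an object; "squeeze" is the grip in N (left out, the last holds). Time passes only in rows, so rows that repeat a pose let the fingers close. It gives the time, the measured TCP pose, the force and the opening at its end, in the units of the state.
- env.get_obs(): the state, without advancing time (a new reading comes with each control period).
- env.read_camera(name): name is "scene" or "side" or "wrist"; returns (picture, depth): 480x640x3 uint8, red, green, blue; 480x640 float32, m along the optical axis (not along the pixel's ray), 0 where there is no reading.
- env.calibration(name): a dict with "intrinsics" (3x3 intrinsics, pixels), "D" ([k1, k2, p1, p2, k3] as OpenCV has them; the pictures are not rectified), "position" and "orientation" of the camera in the world; the wrist camera has in their place "mount" (4x4, takes a point from camera to tool coordinates, whose origin is the TCP and whose axes are the flange's). Camera axes: x right, y up, looking along -z (the intrinsics and any distortion apply to the point x, -y, -z); pixel columns grow to the right and rows downward; lengths in m; the calibration is good to about 2 mm. A picture is of the moment at which its call begins: read the wrist's pose just before it. calibration takes no time and is no camera call.
- env.sign_off(): hands the job in, once; it reports no verdict.
Trained networks look in the newest picture that a camera, given by its name, has taken for a name from the list of things; names that differ only in an ending like _2 or _b are one class to them, and where a whole thing is asked for, a point or a joint stands for the part that bears it (a point fixed in the world has none). Each returns a list of dicts, best first, with "conf" (0 to 1); they miss things now and then, are a little off and sometimes report something else, mostly with a low value. They report only what shows in the picture. A call takes as long as a camera call.
- env.cut_out(camera, query): "region" (480x640 bool, what is visible of it) and "uv" ([column, row] in pixels, amid what is visible of it).
The state is a dict: "time_s": time; "qpos": joint angles; "joint_velocities": joint speeds; "effort": joint torques, N m; "tool_pos": TCP position; "tool_rot": TCP orientation; "force": force on the tool from outside, world axes, zero at the start; "wrist_torque": the same for the moment, N m; "grip_width": finger opening in m.
Only numpy, scipy, OpenCV 4.12 (cv2) and the standard library are available. Lean on these libraries where they do the work, as an engineer would, in place of code of your own. Each camera call takes 0.05 s, during which the arm holds its last target. There are 200 camera calls.

## Task

The brass blanks in the pan on the hotplate are dry and only need keeping warm. Lay the pan's lid, which was left on the free ring, properly on the pan; slide the pan across to the other ring by its handle or side, never lifting or tipping it, until it stands wholly inside that ring's outer circle; and turn off the ring it came from. The ring it goes to stays on, and the things standing round the hotplate stay where they are.

Things in the scene. Friction and masses are not known exactly. Their poses are not given: they have to be found in the camera images.
- hotplate: low twin-ring bench hotplate, fixed, 226 (x) x 444 (y) x 55 mm, aluminium case with a black glass deck 214 x 322 mm whose flat top is 55 mm above the bench. Origin: on the bench under its centre; x points away from the robot, y to the left, z up. On the deck two pairs of thin grey circles mark the heated rings (outer circle 134 mm across, inner 122 mm; centres 164 mm apart); on the end strip beside each ring is that ring's own knob. It stands up to 0.2 rad askew
- ring_left (a point): centre of the left marked ring (robot's view, hotplate y = +82 mm), on the deck. Its switch is the left knob
- ring_right (a point): centre of the right marked ring (hotplate y = -82 mm), on the deck. Its switch is the right knob
- knob_left (a joint): switch of the left ring; 0 = off (its stop), bar lying fore and aft along the hotplate's x; the value (rad) grows to 4.2 as the knob is turned clockwise seen from above, so it is switched off by turning it anticlockwise to the stop. It starts on, at 0.8 to 1.4. Steel-dark base with a black bar-shaped grip on it; turns stiffly (0.03 N m) and stays where it is left
- knob_right (a joint): switch of the right ring; 0 = off (its stop), bar lying fore and aft along the hotplate's x; the value (rad) grows to 4.2 as the knob is turned clockwise seen from above, so it is switched off by turning it anticlockwise to the stop. It starts on, at 0.8 to 1.4. Steel-dark base with a black bar-shaped grip on it; turns stiffly (0.03 N m) and stays where it is left
- knob_left_grip (a point): left knob: point on the knob's axis at the height to grip; the bar grip is 34 mm long, 14 mm wide and stands from 12 to 44 mm above the end strip (52 mm), its top 7 mm above this point
- knob_right_grip (a point): right knob: point on the knob's axis at the height to grip; the bar grip is 34 mm long, 14 mm wide and stands from 12 to 44 mm above the end strip (52 mm), its top 7 mm above this point
- pan: loose open round steel pan, about 0.55 kg, standing on the left or the right ring. Foot 112 mm across, rim 122 mm outside and 54 mm high, inside about 112 mm at the rim. Origin: centre of its underside (on the deck when it stands). A black straight handle runs out along the pan's own -x, to 188 mm from the centre; it points roughly to the robot, up to 0.5 rad off
- pan_handle (a point): point on the middle of the pan's handle, 135 mm from the pan's centre along its -x and 40 mm above its underside. The black grip there is 18 mm wide (pan y), 13 mm high, 108 mm long, level; it juts out past the hotplate's front edge with only bench, 95 mm lower, beneath
- lid: loose round steel lid, about 0.16 kg, lying plug down on the other ring. Flange 128 mm across, its underside 6 mm and its top 10.5 mm above the origin; beneath it a plug 107 mm across and 6 mm deep, chamfered, that goes into the pan. Origin: centre of the plug's underside. Seated, the flange lies on the pan's rim and the origin is 48 mm above the pan's
- lid_knob (a point): on the axis of the lid's black turned knob, 30 mm above the lid's origin; the knob is 23 mm across and stands from 10.5 to 43.5 mm above the origin
- blank_1: loose round brass blank, 26 mm across, 3 mm thick, lying flat on the pan's floor (floor 4 mm thick); origin: centre of its underside
- blank_2: loose round brass blank, 26 mm across, 3 mm thick, lying flat on the pan's floor (floor 4 mm thick); origin: centre of its underside
- blank_3: loose round brass blank, 26 mm across, 3 mm thick, lying flat on the pan's floor (floor 4 mm thick); origin: centre of its underside
- plaster_tub: open white plastic tub, 102 mm across, 88 mm high, loose, on the bench to the right of the hotplate; bystander. Origin: centre of its underside
- brush: wooden brass-wire brush, 200 x 14 x 24 mm, loose, on the bench to the left of the hotplate; bystander. Origin: its underside
- tweezers: steel tweezers, 126 x 13 x 9 mm, loose, on the bench in front of the hotplate; bystander. Origin: its underside
- slip_pad: pad of paper slips, 106 x 76 x 13 mm, loose, on the bench in front of the hotplate's left; bystander. Origin: its underside

How it is judged:
By the outcome, as a careful person would: the job done as asked, in the order asked, and still so for the second after the job is handed in, with the robot touching nothing.
It also fails if it takes over 72 s, if anything falls off the work surface, if the arm or the gripper's body presses on something with over 40 N, if the wrist force passes 120 N, or if a joint passes its speed limit or range.

## Working session

There is one attempt and no reset: what is moved stays moved. The work goes in short steps, Python scripts to look and compute and a tool call to move; the robot and the scene stay as the last step left them, time stands still between calls to the robot, and variables do not carry over. Pictures are saved under pics/ and viewed, about 8 in all and at most 12, crops included, and the job is handed in when it is done.

Besides the shell and the picture viewer there is one more tool, called after ">>>" by a JSON object that holds its "method" and its "body". move_arm: Moves the arm, as the interface text tells. Its arguments: {"type":"object","properties":{"steps":{"type":"array"},"hand":{"type":"number"},"squeeze":{"type":"number"}},"required":["steps"]}

```bash
mkdir -p pics; ls; cat > h.py <<'E'
import numpy as np, cv2
from scipy.spatial.transform import Rotation as R
from cell import env
def campose(n):
    c=env.calibration(n)
    if n=='wrist':
        o=env.get_obs(); T=np.eye(4); 
        T[:3,:3]=rot(o['tool_rot']); T[:3,3]=o['tool_pos']
        return c, T@np.array(c['mount'])
    T=np.eye(4); q=np.array(c['orientation'],float)
    T[:3,:3]=rot(q); T[:3,3]=c['position']; return c,T
def rot(q):
    q=np.array(q,float)
    return q if q.shape==(3,3) else R.from_euler('xyz',q,degrees=True).as_matrix()
def rays(c,T,uv):
    p=cv2.undistortPoints(np.array(uv,float).reshape(-1,1,2),np.array(c['intrinsics'],float),np.array(c['D'],float)).reshape(-1,2)
    return np.c_[p[:,0],-p[:,1],-np.ones(len(p))]
def at_depth(c,T,uv,d):
    r=rays(c,T,uv)*np.array(d).reshape(-1,1); return r@T[:3,:3].T+T[:3,3]
def at_z(c,T,uv,z):
    r=rays(c,T,uv)@T[:3,:3].T; s=(z-T[2,3])/r[:,2]; return T[:3,3]+r*s[:,None]
def proj(c,T,P):
    P=(np.atleast_2d(P)-T[:3,3])@T[:3,:3]; P=P*[1,-1,-1]
    return cv2.projectPoints(P,np.zeros(3),np.zeros(3),np.array(c['intrinsics'],float),np.array(c['D'],float))[0].reshape(-1,2)
def cloud(c,T,dep,mask):
    v,u=np.nonzero(mask&(dep>0)); return at_depth(c,T,np.c_[u,v],dep[v,u])
E
python3 - <<'E'
from h import *
print(env.get_obs()); 
for n in ('scene','side','wrist'): print(n,env.calibration(n))
ims=[]
for n in ('scene','side'):
    im,d=env.read_camera(n); c,T=campose(n); cv2.imwrite(f'pics/{n}0.png',im[:,:,::-1])
    for q in ('hotplate','pan','lid','lid_knob','pan_handle','knob_left','knob_right','plaster_tub','tweezers','slip_pad','brush'):
        for r in env.cut_out(n,q)[:2]:
            P=cloud(c,T,d,r['region']); 
            print(n,q,round(r['conf'],2),np.round(r['uv']),len(P), np.round(np.median(P,0),3) if len(P) else '', np.round(np.percentile(P,[2,98],axis=0),3).tolist() if len(P) else '')
E
```

```text
pics
{'time_s': 0.0, 'qpos': array([66.81379431, 18.4396612 , -4.01680919, 83.1747058 ,  1.2940676 ,
       78.54086888, -3.26027227]), 'joint_velocities': array([ 0.00638573, -0.14383035, -0.03216887,  0.04675841, -0.01910087,
        0.09173171, -0.01854522]), 'effort': array([ 2.99601033e-04, -4.91286242e+01, -4.04215157e-01, -3.12530386e+01,
       -6.40545739e-02,  4.34926932e-02,  1.50933452e-04]), 'tool_pos': array([ 0.26407015, -0.59335185,  0.22945657]), 'tool_rot': array([-1.79889961e+02,  4.43361451e-03,  2.39967094e+01]), 'force': array([ 0.41822918, -1.24963839, -0.08046725]), 'wrist_torque': array([ 0.01086651, -0.01718668, -0.00496685]), 'grip_width': 0.08704693479423524}
scene {'intrinsics': array([[560.36537909,   0.        , 324.47455999],
       [  0.        , 560.36537909, 237.46780771],
       [  0.        ,   0.        ,   1.        ]]), 'D': array([0.03532808, 0.        , 0.        , 0.        , 0.        ]), 'position': array([ 0.22251017, -1.03494508,  0.84338841]), 'orientation': array([ 54.94346114,   1.00644857, -17.29091267])}
side {'intrinsics': array([[
[... 2984 characters left out ...]
56 [ 0.596 -0.182  0.083] [[0.584, -0.195, 0.06], [0.612, -0.167, 0.1]]
side knob_right 0.68 [364. 256.] 46 [ 0.624 -0.09   0.062] [[0.614, -0.099, 0.059], [0.631, -0.081, 0.067]]
side plaster_tub 0.78 [420. 332.] 2186 [ 0.642 -0.295  0.034] [[0.587, -0.344, 0.011], [0.682, -0.251, 0.089]]
side tweezers 0.65 [322. 198.] 1937 [0.623 0.1   0.066] [[0.568, 0.047, 0.056], [0.684, 0.166, 0.097]]
side tweezers 0.62 [292. 286.] 175 [ 0.458 -0.047  0.005] [[0.4, -0.061, -0.001], [0.496, -0.022, 0.011]]
side slip_pad 0.72 [234. 230.] 1236 [0.412 0.153 0.013] [[0.361, 0.113, 0.005], [0.464, 0.198, 0.017]]
side brush 0.67 [284. 157.] 471 [0.619 0.286 0.022] [[0.511, 0.275, -0.0], [0.703, 0.311, 0.028]]
```

View pics/scene0.png

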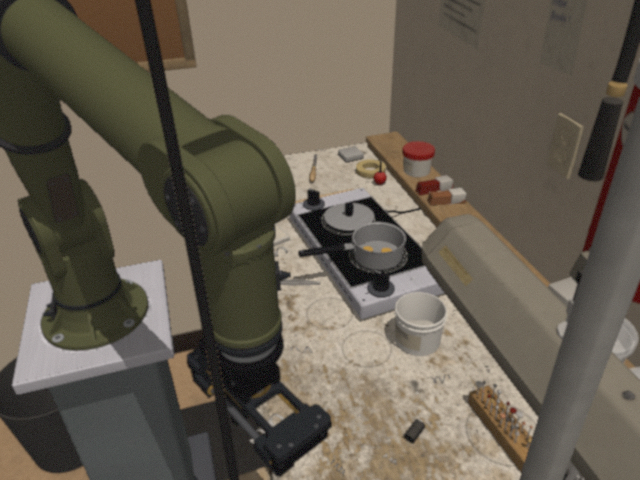

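```bash
python3 - <<'E'
from h import *
im=cv2.imread('pics/side0.png'); cv2.imwrite('pics/side0c.png',cv2.resize(im[120:360,200:480],None,fx=2.5,fy=2.5,interpolation=cv2.INTER_CUBIC))
n='side'; _,d=env.read_camera(n); c,T=campose(n)
m=env.cut_out(n,'hotplate')[0]['region'];P=cloud(c,T,d,m); P=P[abs(P[:,2]-.054)<.006]
print('hot',cv2.minAreaRect((P[:,:2]*1000).astype(np.float32)))
def circ(P):
    A=np.c_[2*P[:,:2],np.ones(len(P))]; s=np.linalg.lstsq(A,(P[:,:2]**2).sum(1),rcond=None)[0]; return s[:2],np.sqrt(s[2]+s[:2]@s[:2])
m=env.cut_out(n,'pan')[0]['region'];P=cloud(c,T,d,m)
Q=P[(P[:,2]>.104)&(P[:,2]<.115)]; print('rim pts',len(Q),cv2.minEnclosingCircle((Q[:,:2]*1000).astype(np.float32)))
H=P[(P[:,0]<.555)&(P[:,2]>.085)]; print('handle',len(H),cv2.fitLine(H[:,:2].astype(np.float32),2,0,.01,.01).ravel(),H.mean(0))
m=env.cut_out(n,'lid')[0]['region'];P=cloud(c,T,d,m); Q=P[abs(P[:,2]-.0655)<.004]
print('lid',cv2.minEnclosingCircle((Q[:,:2]*1000).astype(np.float32))); K=P[P[:,2]>.085]; print('knob',K.mean(0),np.ptp(K,axis=0))
for k in ('knob_left','knob_right'):
    m=env.cut_out(n,k)[0]['region'];P=cloud(c,T,d,m); Q=P[P[:,2]>.092]; print(k,len(Q),cv2.minAreaRect((Q[:,:2]*1000).astype(np.float32)))
E
```

```text
hot ((628.2701416015625, 18.72900390625), (226.70953369140625, 449.6669921875), 5.986594200134277)
rim pts 366 ((577.4847412109375, -61.155372619628906), 120.37667846679688)
handle 390 [ 0.99669635 -0.08121775  0.501323   -0.06060409] [ 0.50132298 -0.06060409  0.10087719]
lid ((626.451416015625, 104.8101806640625), 64.63972473144531)
knob [0.62432441 0.10184222 0.09596491] [0.02166318 0.02252946 0.01829308]
knob_left 64 ((561.0908203125, 200.59625244140625), (15.338701248168945, 30.847429275512695), 35.57307434082031)
knob_right 103 ((600.16748046875, -178.54232788085938), (14.652030944824219, 33.940277099609375), 41.55002975463867)
```

View pics/side0c.png

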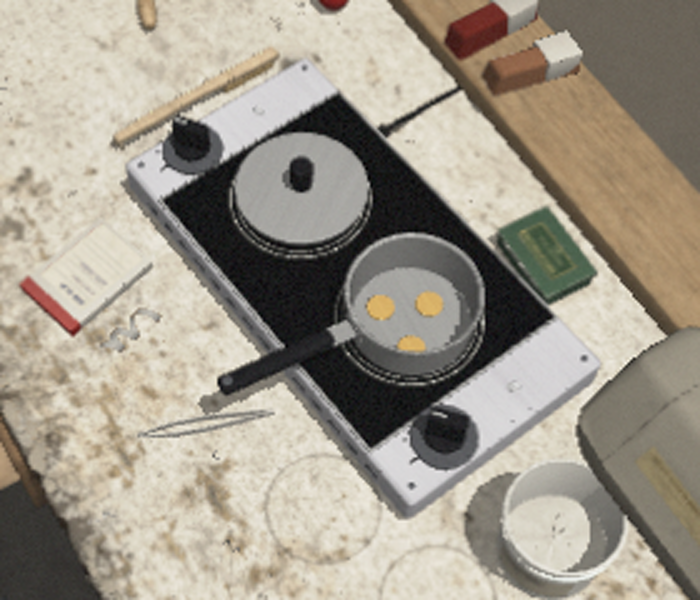

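```bash
cat >> h.py <<'E'
def delta(xyz,yaw):
    "shift in tool axes (m) and turn about tool z (rad) from the measured pose, tool pointing down"
    o=env.get_obs(); Rm=R.from_euler('xyz',[180,0,o['tool_rot'][2]],degrees=True).as_matrix()
    t=-((yaw-o['tool_rot'][2]+180)%360-180)
    print('at',np.round(o['tool_pos'],4),np.round(o['tool_rot'],2),'F',np.round(o['force'],1),'t',round(o['time_s'],2),'| shift',np.round(Rm.T@(np.array(xyz)-o['tool_pos']),4),'turn',round(np.radians(t),3))
E
python3 - <<'E'
from h import *
delta((.52,.02,.28),0)
n='side'; im,d=env.read_camera(n); c,T=campose(n); P=cloud(c,T,d,d>0)
Q=P[(P[:,2]>.1)&(P[:,0]>.5)&(P[:,0]<1)&(abs(P[:,1])<.5)]; print(len(Q))
for y in np.arange(-.5,.5,.1):
    q=Q[(Q[:,1]>=y)&(Q[:,1]<y+.1)]
    if len(q): print(round(y,1),len(q),np.round(q.min(0),3),np.round(q.max(0),3))
E
```

```text
at [ 0.2643 -0.5939  0.2306] [179.99   0.    23.99] F [-0.3 -0.1  0.2] t 1.5 | shift [ 0.4832 -0.4569 -0.0494] turn 0.419
70323
-0.5 10452 [ 0.629 -0.5    0.1  ] [ 0.975 -0.4    0.502]
-0.4 11727 [ 0.629 -0.4    0.1  ] [ 0.975 -0.3    0.485]
-0.3 11754 [ 0.631 -0.3    0.1  ] [ 0.975 -0.2    0.638]
-0.2 11706 [ 0.588 -0.2    0.1  ] [ 0.976 -0.1    0.656]
-0.1 8606 [ 0.5 -0.1  0.1] [ 0.974 -0.     0.597]
-0.0 5720 [0.616 0.    0.1  ] [0.976 0.1   0.533]
0.1 3984 [0.559 0.1   0.1  ] [0.974 0.2   0.468]
0.2 3160 [0.552 0.2   0.1  ] [0.975 0.3   0.407]
0.3 2116 [0.861 0.3   0.1  ] [0.975 0.4   0.345]
0.4 1098 [0.965 0.4   0.1  ] [0.976 0.5   0.286]
```

>>> {"method": "move_arm", "body": {"steps": [[[0.01,-0.01,-0.03],0.0],[[0.03,-0.03,-0.05],0.02],[[0.06,-0.055,-0.05],0.05],[[0.095,-0.09,-0.05],0.08],[[0.13,-0.125,-0.05],0.12],[[0.165,-0.16,-0.05],0.16],[[0.2,-0.195,-0.05],0.2],[[0.24,-0.23,-0.05],0.24],[[0.28,-0.265,-0.05],0.28],[[0.32,-0.3,-0.05],0.32],[[0.36,-0.335,-0.05],0.35],[[0.395,-0.37,-0.05],0.38],[[0.425,-0.4,-0.05],0.4],[[0.45,-0.425,-0.05],0.419],[[0.47,-0.445,-0.05],0.419],[[0.483,-0.457,-0.05],0.419],[[0.483,-0.457,-0.05],0.419],[[0.483,-0.457,-0.05],0.419]], "hand": -1, "squeeze": 20}}

```text
time_s: 3.8
tool_pos: [0.5195, 0.019, 0.2805]
tool_rot: [180.0, 0.0, -0.1]
force: [0.2, -1.2, 0.1]
grip_width: 0.0866
```

```bash
cat >> h.py <<'E'
def fitc(P,r=None):
    from scipy.optimize import least_squares
    f=lambda s:np.hypot(P[:,0]-s[0],P[:,1]-s[1])-(r or s[2])
    s=least_squares(f,[*P[:,:2].mean(0),.06],loss='soft_l1',f_scale=.002); return np.round(s.x,4),round(np.sqrt(np.mean(s.fun**2))*1e3,2)
def contour(c,T,m,z):
    k=max(cv2.findContours(m.astype(np.uint8),cv2.RETR_EXTERNAL,cv2.CHAIN_APPROX_NONE)[0],key=len).reshape(-1,2)
    return at_z(c,T,k,z)
E
python3 - <<'E'
from h import *
n='wrist'; c,T=campose(n); im,d=env.read_camera(n)
reg={}
for q in ('hotplate','pan','lid','knob_left','knob_right'):
    rs=env.cut_out(n,q)[:2]
    for r in rs: print(q,round(r['conf'],2),np.round(r['uv']),r['region'].sum())
    if rs: reg[q]=rs[0]['region']
P=cloud(c,T,d,reg['pan']); Q=P[(P[:,2]>.104)&(P[:,2]<.114)&(P[:,0]>.57)]; print('rim',len(Q),fitc(Q,.0585))
H=P[(P[:,0]<.55)&(P[:,2]>.095)]; print('handle',len(H),H.mean(0),cv2.fitLine(H[:,:2].astype(np.float32),2,0,.01,.01).ravel())
P=cloud(c,T,d,reg['lid']); Q=P[abs(P[:,2]-.0655)<.004]; print('lid',cv2.minEnclosingCircle((Q[:,:2]*1000).astype(np.float32))); K=P[P[:,2]>.094]; print('knob',K.mean(0))
P=cloud(c,T,d,reg['hotplate']|reg['pan']|reg['lid']); Q=P[abs(P[:,2]-.054)<.006]; print(cv2.minAreaRect((Q[:,:2]*1000).astype(np.float32)))
for k in ('knob_left','knob_right'):
    P=cloud(c,T,d,reg[k]); Q=P[P[:,2]>.092]; print(k,len(Q),cv2.minAreaRect((Q[:,:2]*1000).astype(np.float32)),Q.mean(0))
v=im[:,:,::-1].copy()
a=np.linspace(0,6.28,60)
for x,y in ((.6194,.1003),(.6366,-.0628)):
    for p in proj(c,T,np.c_[x+.067*np.cos(a),y+.067*np.sin(a),a*0+.055]): cv2.circle(v,tuple(int(i) for i in p),1,(0,0,255),-1)
cv2.imwrite('pics/w1.png',v)
E
```

```text
hotplate 0.94 [300. 122.] 55951
pan 0.8 [417.  78.] 19008
pan 0.51 [434.  97.] 587
knob_left 0.63 [131. 164.] 1391
knob_left 0.44 [418.  75.] 18589
knob_right 0.81 [528. 121.] 1517
rim 2446 (array([ 0.6371, -0.0685,  0.06  ]), np.float64(1.33))
handle 1947 [ 0.50339899 -0.0580892   0.10071646] [ 0.99700946 -0.07728002  0.503399   -0.0580892 ]Traceback (most recent call last):
  File "<stdin>", line 10, in <module>
KeyError: 'lid'
```

```bash
python3 - <<'E'
from h import *
n='wrist'; c,T=campose(n); im,d=env.read_camera(n)
g=lambda q:env.cut_out(n,q)[0]['region']
P=cloud(c,T,d,d>0); P=P[(np.hypot(P[:,0]-.625,P[:,1]-.102)<.08)]
Q=P[abs(P[:,2]-.0655)<.004]; print('lid',len(Q),cv2.minEnclosingCircle((Q[:,:2]*1000).astype(np.float32))); K=P[P[:,2]>.094]; print('knob',len(K),cv2.minEnclosingCircle((K[:,:2]*1000).astype(np.float32)),K.mean(0))
for k in ('knob_left','knob_right'):
    P=cloud(c,T,d,g(k)); Q=P[P[:,2]>.092]; print(k,len(Q),cv2.minAreaRect((Q[:,:2]*1000).astype(np.float32)),Q.mean(0))
v=im[:,:,::-1].copy()
a=np.linspace(0,6.28,60)
for x,y in ((.6194,.1003),(.6366,-.0628)):
    for p in proj(c,T,np.c_[x+.067*np.cos(a),y+.067*np.sin(a),a*0+.055]): cv2.circle(v,tuple(int(i) for i in p),1,(0,0,255),-1)
h=np.radians(6)
for x in(-.113,.113):
  for y in (-.222,.222):
    p=proj(c,T,[.6283+x*np.cos(h)-y*np.sin(h),.0187+x*np.sin(h)+y*np.cos(h),.052])[0]; cv2.circle(v,tuple(int(i) for i in p),4,(0,255,0),1)
cv2.imwrite('pics/w1.png',v)
E
```

```text
lid 14544 ((626.159423828125, 103.91758728027344), 64.17626953125)
knob 9335 ((592.4143676757812, 91.87925720214844), 46.69109344482422) [0.55987752 0.08116482 0.34388349]
knob_left 574 ((560.739013671875, 200.51058959960938), (14.553276062011719, 33.78923416137695), 38.86069869995117) [0.56095966 0.19948514 0.09543258]
knob_right 608 ((600.0490112304688, -177.99615478515625), (14.965476036071777, 33.5695686340332), 42.27392578125) [ 0.60041023 -0.17688854  0.09562672]
```

View pics/w1.png

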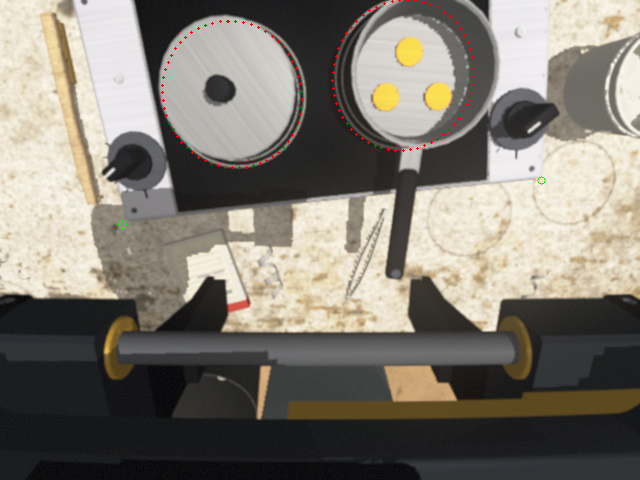

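>>> {"method": "move_arm", "body": {"steps": [[[0.02,-0.015,0.01],0],[[0.05,-0.04,0.03],0],[[0.085,-0.067,0.05],0],[[0.1,-0.08,0.08],0],[[0.1065,-0.084,0.11],0],[[0.1065,-0.084,0.14],0],[[0.1065,-0.084,0.165],0],[[0.1065,-0.084,0.185],0],[[0.1065,-0.084,0.196],0],[[0.1065,-0.084,0.2],0],[[0.1065,-0.084,0.2],0]]}}

```text
time_s: 5.62
tool_pos: [0.6266, 0.1041, 0.081]
tool_rot: [-180.0, -0.0, -0.0]
force: [0.0, 0.4, -0.7]
grip_width: 0.087
```

>>> {"method": "move_arm", "body": {"steps": [[[0,0,0],0],[[0,0,0],0],[[0,0,0],0],[[0,0,0],0],[[0,0,0],0],[[0,0,0],0],[[0,0,0],0],[[0,0,0],0]], "hand": 1, "squeeze": 20}}

```text
time_s: 6.62
tool_pos: [0.6262, 0.1041, 0.0805]
tool_rot: [180.0, 0.0, -0.0]
force: [0.1, 0.1, -0.6]
grip_width: 0.0218
```

>>> {"method": "move_arm", "body": {"steps": [[[0,0,-0.005],0],[[0,0,-0.015],0],[[0,0,-0.035],0],[[0,0,-0.06],0],[[0,0,-0.08],0],[[0,0,-0.09],0],[[0.001,0.01,-0.09],0],[[0.002,0.03,-0.09],0],[[0.004,0.055,-0.09],0],[[0.006,0.08,-0.09],0],[[0.008,0.105,-0.09],0],[[0.009,0.13,-0.09],0],[[0.01,0.15,-0.09],0],[[0.011,0.165,-0.09],0],[[0.011,0.1725,-0.09],0],[[0.011,0.1725,-0.09],0],[[0.011,0.1725,-0.09],0]]}}

```text
time_s: 8.75
tool_pos: [0.6372, -0.0671, 0.1706]
tool_rot: [-180.0, -0.0, 0.1]
force: [-0.1, 0.2, -1.6]
grip_width: 0.0216
```

```bash
python3 - <<'E'
from h import *
n='wrist'; c,T=campose(n); im,d=env.read_camera(n); o=env.get_obs(); print(o['tool_pos'],o['tool_rot'],o['force'],o['grip_width'])
P=cloud(c,T,d,d>0); t=o['tool_pos']; r=np.hypot(P[:,0]-t[0],P[:,1]-t[1])
Q=P[(r<.075)&(abs(P[:,2]-(t[2]-.0145))<.012)&(r>.03)]; print(len(Q),np.percentile(Q[:,2],[5,50,95]))
A=np.c_[Q[:,:2]-t[:2],np.ones(len(Q))]; print('tilt plane',np.linalg.lstsq(A,Q[:,2],rcond=None)[0])
for q in ('lid','pan'):
  for e in env.cut_out(n,q)[:1]: print(q,e['conf'],e['uv'],e['region'].sum())
E2=Q[np.hypot(Q[:,0]-t[0],Q[:,1]-t[1])>.055]
# outer edge: per angle max radius
a=np.degrees(np.arctan2(Q[:,1]-t[1],Q[:,0]-t[0])).astype(int)//4; e=np.array([Q[a==k][np.argmax(r[(r<.075)&(abs(P[:,2]-(t[2]-.0145))<.012)&(r>.03)][a==k])] for k in np.unique(a)])
print(len(e),fitc(e),fitc(e,.064))
R_=P[(abs(P[:,2]-.109)<.004)&(r<.1)]; print('rim',len(R_)); 
if len(R_)>30: print(fitc(R_,.061),fitc(R_))
cv2.imwrite('pics/w2.png',im[:,:,::-1])
for s in ('scene','side'): cv2.imwrite(f'pics/{s}2.png',env.read_camera(s)[0][:,:,::-1])
s=cv2.imread('pics/side2.png')[130:330,260:480]
v=np.hstack([cv2.resize(cv2.imread('pics/w2.png'),(400,300)),cv2.resize(s,(330,300))]); cv2.imwrite('pics/m2.png',v)
E
```

```text
[ 0.63725105 -0.06702156  0.17066307] [-1.79971072e+02 -1.10076516e-02  9.71359762e-02] [-0.62932002 -0.41777907 -1.75616135] 0.021628221309997083
23784 [0.15346064 0.15503526 0.15619006]
tilt plane [-0.00308466  0.00030914  0.15505216]
lid 0.74 [317.9, 245.5] 31046
pan 0.74 [310.1, 162.4] 503
68 (array([ 0.6373, -0.0676,  0.0634]), np.float64(10.42)) (array([ 0.637 , -0.0675,  0.06  ]), np.float64(10.64))
rim 269
(array([ 0.6361, -0.0687,  0.06  ]), np.float64(0.57)) (array([ 0.628 , -0.0682,  0.0688]), np.float64(0.53))
```

View pics/m2.png

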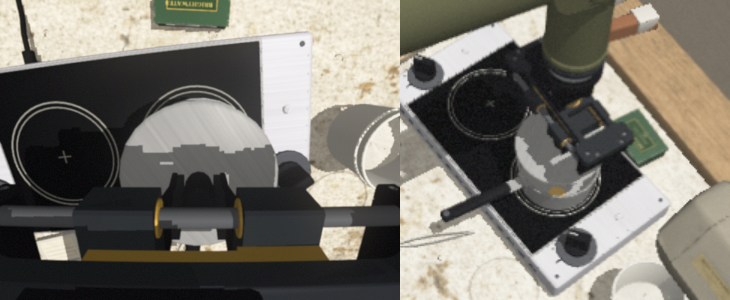

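>>> {"method": "move_arm", "body": {"steps": [[[-0.0005,0.001,0.008],0],[[-0.0005,0.001,0.02],0],[[-0.0005,0.001,0.03],0],[[-0.0005,0.001,0.034],0],[[-0.0005,0.001,0.037],0],[[-0.0005,0.001,0.039],0],[[-0.0005,0.001,0.04],0],[[-0.0005,0.001,0.04],0],[[-0.0005,0.001,0.04],0]]}}

```text
time_s: 10.12
tool_pos: [0.6368, -0.0695, 0.1307]
tool_rot: [180.0, -0.0, -0.0]
force: [0.1, -0.2, -1.6]
grip_width: 0.0219
```

```bash
python3 - <<'E'
from h import *
im=cv2.imread('pics/w2.png'); cv2.imwrite('pics/w2c.png',cv2.resize(im[140:360,0:220],None,fx=2.5,fy=2.5))
n='wrist'; c,T=campose(n)
# pose at picture time
T2=np.eye(4);T2[:3,:3]=rot([-179.971,-.011,.097]);T2[:3,3]=[.63725,-.06702,.17066]; T2=T2@np.array(c['mount'])
g=cv2.cvtColor(im,cv2.COLOR_BGR2GRAY); 
p=at_z(c,T2,[[104,250]],.055); print('cross',p)
v,u=np.nonzero(g>70); W=at_z(c,T2,np.c_[u,v],.055); r=np.hypot(W[:,0]-p[0,0],W[:,1]-p[0,1]); Q=W[(r>.057)&(r<.073)&(u<190)&(v<310)]
from scipy.optimize import least_squares
f=lambda s:(lambda r:np.minimum(abs(r-.067),abs(r-.061)))(np.hypot(Q[:,0]-s[0],Q[:,1]-s[1]))
s=least_squares(f,p[0,:2],loss='soft_l1',f_scale=.001,diff_step=1e-3); print(len(Q),s.x,np.sqrt(np.mean(s.fun**2)))
print(env.get_obs()['force'])
E
```

```text
cross [[0.62177843 0.09781059 0.055     ]]
2202 [0.62134633 0.09821832] 0.0008275654860702488
[ 0.08550644 -0.15154755 -1.56192338]
```

>>> {"method": "move_arm", "body": {"steps": [[[0,0,0.001],0],[[0,0,0.0015],0],[[0,0,0.002],0],[[0,0,0.002],0]]}}

```text
time_s: 10.62
tool_pos: [0.6367, -0.0695, 0.1285]
tool_rot: [180.0, 0.0, -0.0]
force: [0.2, -0.7, -1.6]
grip_width: 0.0218
```

>>> {"method": "move_arm", "body": {"steps": [[[0,0,0.0005],0],[[0,0,0.001],0],[[0,0,0.001],0]]}}

```text
time_s: 11.0
tool_pos: [0.6368, -0.0695, 0.1285]
tool_rot: [180.0, -0.0, -0.0]
force: [-3.6, 0.2, 5.5]
grip_width: 0.0217
```

>>> {"method": "move_arm", "body": {"steps": [[[0,0,-0.0005],0],[[0,0,-0.0005],0],[[0,0,-0.0005],0],[[0,0,-0.0005],0],[[0,0,-0.01],0],[[0,0,-0.03],0],[[0,0,-0.055],0],[[0,0,-0.08],0],[[-0.02,0,-0.1],0],[[-0.05,-0.003,-0.12],0],[[-0.08,-0.006,-0.13],0],[[-0.11,-0.008,-0.13],0],[[-0.13,-0.01,-0.13],0],[[-0.136,-0.01,-0.13],0],[[-0.136,-0.01,-0.13],0]], "hand": -1}}

```text
time_s: 12.88
tool_pos: [0.5013, -0.0595, 0.2586]
tool_rot: [179.9, -0.1, -0.0]
force: [0.8, 0.5, 0.6]
grip_width: 0.0869
```

```bash
python3 - <<'E'
from h import *
n='wrist'; c,T=campose(n); im,d=env.read_camera(n); cv2.imwrite('pics/w3.png',im[:,:,::-1])
P=cloud(c,T,d,d>0); r=np.hypot(P[:,0]-.637,P[:,1]+.069); Q=P[(r<.08)&(abs(P[:,2]-.1135)<.008)]
print('lid top',len(Q),np.percentile(Q[:,2],[5,50,95]),cv2.minEnclosingCircle((Q[:,:2]*1000).astype(np.float32)))
q=Q[abs(np.hypot(Q[:,0]-.637,Q[:,1]+.069)-.035)<.02]; print('plane',np.linalg.lstsq(np.c_[q[:,:2]-[.637,-.069],np.ones(len(q))],q[:,2],rcond=None)[0])
H=P[(P[:,0]<.555)&(P[:,0]>.45)&(abs(P[:,1]+.058)<.03)&(abs(P[:,2]-.1)<.008)]; print('handle',len(H),H.min(0),H.max(0),H.mean(0),cv2.fitLine(H[:,:2].astype(np.float32),2,0,.01,.01).ravel())
delta((.503,-.058,.25),-4.5)
cv2.imwrite('pics/w3s.png',cv2.resize(im[:,:,::-1],(480,360)))
E
```

```text
lid top 18059 [0.11150754 0.11315127 0.1145764 ] ((636.2963256835938, -69.90616607666016), 64.23694610595703)
plane [ 0.00345286 -0.00116509  0.11335185]
handle 2419 [ 0.4515186  -0.07140588  0.09441869] [ 0.55489548 -0.0470165   0.1039072 ] [ 0.50610945 -0.05926569  0.10074531] [ 0.9972292  -0.07439034  0.5061095  -0.0592657 ]
at [ 0.5015 -0.0594  0.2583] [ 1.7998e+02 -9.0000e-02 -1.0000e-02] F [-0.3  0.4  0.2] t 12.93 | shift [ 0.0015 -0.0014  0.0083] turn 0.078
```

View pics/w3s.png

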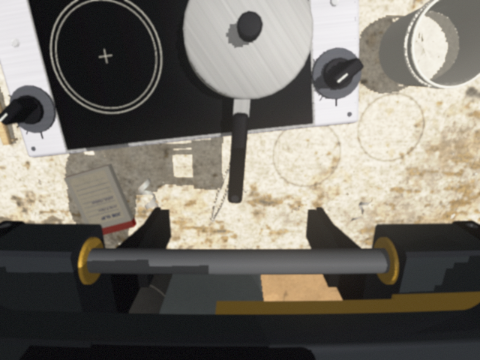

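>>> {"method": "move_arm", "body": {"steps": [[[0.0015,0,0.02],0.03],[[0.0015,0,0.05],0.075],[[0.0015,0,0.085],0.075],[[0.0015,0,0.115],0.075],[[0.0015,0,0.14],0.075],[[0.0015,0,0.16],0.075],[[0.0015,0,0.17],0.075],[[0.0015,0,0.1743],0.075],[[0.0015,0,0.1743],0.075]]}}

```text
time_s: 14.05
tool_pos: [0.5027, -0.0594, 0.0835]
tool_rot: [-180.0, -0.0, -4.3]
force: [0.3, -0.5, 0.1]
grip_width: 0.0868
```

>>> {"method": "move_arm", "body": {"steps": [[[0,0,0],0],[[0,0,0],0],[[0,0,0],0],[[0,0,0],0],[[0,0,0],0],[[0,0,0],0],[[0,0,0],0],[[0,0,0],0]], "hand": 1, "squeeze": 12}}

```text
time_s: 15.05
tool_pos: [0.5022, -0.0593, 0.0832]
tool_rot: [-180.0, 0.0, -4.3]
force: [-1.1, 0.3, 0.2]
grip_width: 0.0177
```

>>> {"method": "move_arm", "body": {"steps": [[[0,0,0],0],[[0,0,0],0],[[-0.0003,-0.002,0],0],[[-0.001,-0.006,0],0],[[-0.002,-0.012,0],0],[[-0.003,-0.018,0],0],[[-0.0042,-0.025,0],0],[[-0.005,-0.03,0],0],[[-0.005,-0.03,0],0]], "squeeze": 50}}

```text
time_s: 16.18
tool_pos: [0.4992, -0.028, 0.0832]
tool_rot: [-180.0, 0.0, -4.2]
force: [0.0, -2.5, -0.1]
grip_width: 0.0168
```

```bash
python3 - <<'E'
from h import *
n='wrist'; c,T=campose(n); im,d=env.read_camera(n); o=env.get_obs(); print(o['tool_pos'],o['tool_rot'],o['force'],o['wrist_torque'],o['grip_width'])
P=cloud(c,T,d,d>0); Q=P[(abs(P[:,2]-.1135)<.004)&(P[:,0]>.55)&(P[:,1]>-.15)&(P[:,1]<.05)]
print(len(Q),np.percentile(Q[:,2],[5,50,95]),cv2.minEnclosingCircle((Q[:,:2]*1000).astype(np.float32)))
ctr=Q[:,:2].mean(0);print('plane',np.linalg.lstsq(np.c_[Q[:,:2]-ctr,np.ones(len(Q))],Q[:,2],rcond=None)[0])
E
```

```text
[ 0.49924681 -0.02817608  0.08322112] [-1.79967467e+02  3.04202065e-02 -4.23102777e+00] [-0.29874803 -1.97701717  0.18865376] [-0.30577969  0.15649574 -0.29661174] 0.017482550241895257
44755 [0.11138746 0.11298133 0.11427212] ((615.744384765625, -39.551700592041016), 61.32294464111328)
plane [ 0.02329601 -0.00209494  0.11293166]
```

>>> {"method": "move_arm", "body": {"steps": [[[-0.0005,-0.003,0],0],[[-0.0015,-0.009,0],0],[[-0.0028,-0.017,0],0],[[-0.0043,-0.026,0],0],[[-0.006,-0.036,0],0],[[-0.0077,-0.046,0],0],[[-0.0093,-0.056,0],0],[[-0.011,-0.066,0],0],[[-0.0127,-0.076,0],0],[[-0.0143,-0.086,0],0],[[-0.016,-0.096,0],0],[[-0.0177,-0.106,0],0],[[-0.0192,-0.115,0],0],[[-0.0205,-0.123,0],0],[[-0.0217,-0.13,0],0],[[-0.0224,-0.134,0],0],[[-0.0226,-0.1354,0],0],[[-0.0226,-0.1354,0],0],[[-0.0226,-0.1354,0],0]]}}

```text
time_s: 18.6
tool_pos: [0.487, 0.1077, 0.0832]
tool_rot: [-180.0, 0.0, -4.3]
force: [-0.9, -3.9, 0.5]
grip_width: 0.0176
```

```bash
python3 - <<'E'
from h import *
o=env.get_obs(); print(o['tool_pos'],o['tool_rot'],o['force'],o['wrist_torque'])
n='side'; c,T=campose(n); im,d=env.read_camera(n)
P=cloud(c,T,d,d>0); r=np.hypot(P[:,0]-.621,P[:,1]-.098);Q=P[(abs(P[:,2]-.1135)<.005)&(r<.1)]
print(len(Q),cv2.minEnclosingCircle((Q[:,:2]*1000).astype(np.float32)))
cv2.imwrite('pics/s4.png',cv2.resize(im[120:360,200:480,::-1],None,fx=2.5,fy=2.5,interpolation=cv2.INTER_CUBIC))
E
```

```text
[0.48698299 0.10768528 0.08321035] [-1.79990691e+02  1.60067610e-02 -4.30983763e+00] [-0.91080791 -3.86679333  0.49053875] [-0.6923321   0.11092004 -0.45366488]
1862 ((621.6417846679688, 93.9514389038086), 65.34423828125)
```

View pics/s4.png

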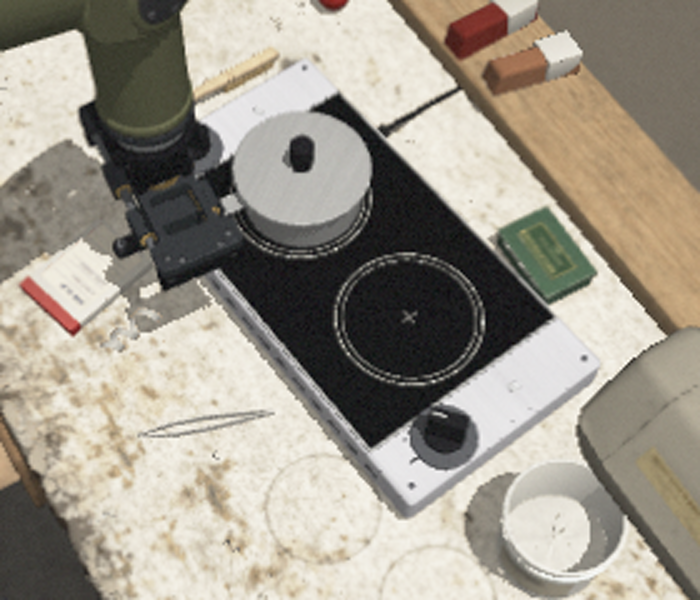

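>>> {"method": "move_arm", "body": {"steps": [[[0,-0.002,0],0],[[0,-0.0045,0],0],[[0,-0.0045,0],0],[[0,-0.0045,0],0]]}}

```text
time_s: 19.15
tool_pos: [0.4875, 0.1119, 0.0832]
tool_rot: [180.0, 0.0, -4.3]
force: [-0.3, -3.8, 0.3]
grip_width: 0.0172
```

```bash
python3 - <<'E'
from h import *
o=env.get_obs(); print(o['tool_pos'],o['tool_rot'],o['force'])
for k in range(2):
  n='side'; c,T=campose(n); im,d=env.read_camera(n)
  P=cloud(c,T,d,d>0); r=np.hypot(P[:,0]-.621,P[:,1]-.098);Q=P[(abs(P[:,2]-.1135)<.005)&(r<.1)]
  Q=Q[Q[:,0]>.56]
  print(len(Q),cv2.minEnclosingCircle((Q[:,:2]*1000).astype(np.float32)),np.percentile(Q[:,:2],[.5,99.5],axis=0).mean(0))
E
```

```text
[0.48745475 0.11188569 0.08322484] [ 1.79986843e+02  6.73007049e-04 -4.32060175e+00] [-0.33530003 -3.80311957  0.32740248]
1844 ((622.182861328125, 98.85136413574219), 64.81858825683594) [0.62204216 0.09813947]
1850 ((621.7467651367188, 99.11128234863281), 65.16487884521484) [0.62153187 0.09847968]
```

>>> {"method": "move_arm", "body": {"steps": [[[0,0,0],0],[[0,0,0],0],[[0,0,0],0],[[0,0,0],0],[[0,0,-0.01],0],[[0,0,-0.035],0],[[0,0,-0.07],0],[[0,0,-0.105],0],[[0,0,-0.14],0],[[0,0,-0.165],0],[[0,0,-0.175],0],[[0,0,-0.175],0]], "hand": -1}}

```text
time_s: 20.75
tool_pos: [0.4876, 0.1122, 0.2586]
tool_rot: [180.0, -0.1, -4.3]
force: [-0.4, -0.1, -0.1]
grip_width: 0.087
```

```bash
python3 - <<'E'
from h import *
n='wrist'; c,T=campose(n); im,d=env.read_camera(n)
P=cloud(c,T,d,d>0); r=np.hypot(P[:,0]-.621,P[:,1]-.098);Q=P[(abs(P[:,2]-.1135)<.005)&(r<.08)]
print('lid',len(Q),np.percentile(Q[:,2],[5,50,95]),cv2.minEnclosingCircle((Q[:,:2]*1000).astype(np.float32)))
H=P[(P[:,0]<.54)&(P[:,0]>.435)&(abs(P[:,1]-.108)<.03)&(abs(P[:,2]-.1)<.008)]; print('handle',len(H),H.mean(0),cv2.fitLine(H[:,:2].astype(np.float32),2,0,.01,.01).ravel())
# knob axis/bar from wrist, plus ring circles
v=im[:,:,::-1].copy(); a=np.linspace(0,6.28,90)
for p in proj(c,T,np.c_[.6214+.067*np.cos(a),.098+.067*np.sin(a),a*0+.055]): cv2.circle(v,tuple(int(i) for i in p),0,(0,0,255),-1)
cv2.imwrite('pics/w5.png',v)
for n in('wrist','side'):
  c,T=campose(n); im,d=env.read_camera(n)
  for e in env.cut_out(n,'knob_right')[:1]:
    P=cloud(c,T,d,e['region']); Q=P[P[:,2]>.092]; print(n,e['conf'],e['uv'],len(Q),cv2.minAreaRect((Q[:,:2]*1000).astype(np.float32)) if len(Q) else '')
delta((.599,-.179,.25),-48)
delta((.599,-.179,.25),132)
o=env.get_obs(); print(o['qpos'])
E
```

```text
lid 18173 [0.11151004 0.11313675 0.11455059] ((621.5318603515625, 98.10262298583984), 64.30391693115234)
handle 2412 [0.49161596 0.11107535 0.10071745] [ 0.99609625 -0.08827371  0.49161595  0.11107535]
wrist 0.93 [627.7, 65.0] 0 
side 0.48 [379.0, 290.4] 102 ((600.1438598632812, -178.6298828125), (14.387060165405273, 32.68972396850586), 40.303531646728516)
at [0.4869 0.1119 0.2572] [ 1.7999e+02  1.1000e-01 -4.3100e+00] F [0.1 0.7 1.4] t 21.0 | shift [0.1336 0.2817 0.0072] turn 0.763
at [0.4869 0.1119 0.2572] [ 1.7999e+02  1.1000e-01 -4.3100e+00] F [0.1 0.7 1.4] t 21.0 | shift [0.1336 0.2817 0.0072] turn -2.379
[  29.08046259    1.24310003  -45.18158174  100.26959377    0.86859319
   78.96275989 -110.56765712]
```

View pics/w5.png

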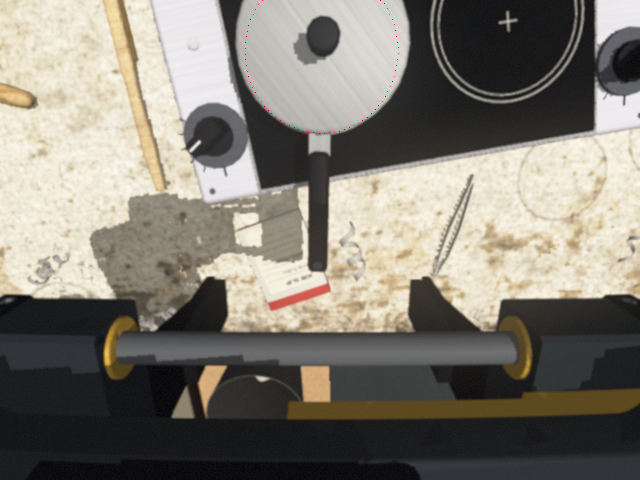

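```bash
python3 - <<'E'
from h import *
n='scene'; c,T=campose(n); im,d=env.read_camera(n); P=cloud(c,T,d,d>0)
for y in np.arange(-.45,.0,.05):
    q=P[(abs(P[:,1]-y)<.025)&(P[:,0]>.6)&(P[:,0]<.9)&(P[:,2]>.12)&(P[:,2]<.6)]
    if len(q): print(round(y,2),len(q),'minx',np.round(np.percentile(q[:,0],1),3),'maxz',np.round(np.percentile(q[:,2],99),3))
delta((.600,-.1785,.20),-48.5)
E
```

```text
-0.45 4671 minx 0.632 maxz 0.596
-0.4 2017 minx 0.632 maxz 0.281
-0.35 1695 minx 0.632 maxz 0.281
-0.3 1255 minx 0.633 maxz 0.281
-0.25 97 minx 0.641 maxz 0.277
at [0.487  0.112  0.2573] [ 1.7999e+02  1.0000e-01 -4.3000e+00] F [-0.1  0.7  0.1] t 21.05 | shift [0.1345 0.2812 0.0573] turn 0.771
```

```bash
python3 - <<'E'
from h import *
for n in('scene','side'):
  c,T=campose(n); im,d=env.read_camera(n); P=cloud(c,T,d,d>0)
  for y in (-.2,-.225,-.25,-.275,-.3):
    for x in np.arange(.6,.86,.04):
      q=P[(abs(P[:,1]-y)<.0125)&(abs(P[:,0]-x)<.02)&(P[:,2]>.1)&(P[:,2]<.6)]
      if len(q)>3: print(n,round(y,3),round(x,2),len(q),np.round(np.percentile(q[:,2],[1,99]),3))
E
```

```text
scene -0.275 0.64 126 [0.201 0.253]
scene -0.275 0.68 145 [0.251 0.278]
scene -0.275 0.72 77 [0.271 0.279]
scene -0.3 0.64 263 [0.197 0.256]
scene -0.3 0.68 237 [0.254 0.281]
scene -0.3 0.72 141 [0.275 0.281]
side -0.25 0.64 5 [0.226 0.239]
side -0.25 0.68 15 [0.238 0.268]
side -0.25 0.72 7 [0.266 0.27 ]
side -0.275 0.64 273 [0.197 0.254]
side -0.275 0.68 329 [0.246 0.279]
side -0.275 0.72 217 [0.269 0.279]
side -0.275 0.76 55 [0.226 0.269]
side -0.3 0.64 375 [0.194 0.257]
side -0.3 0.68 376 [0.255 0.28 ]
side -0.3 0.72 263 [0.273 0.281]
side -0.3 0.76 83 [0.227 0.272]
```

>>> {"method": "move_arm", "body": {"steps": [[[0.005,0.005,0],-0.08],[[0.012,0.02,0],-0.2],[[0.025,0.04,0],-0.34],[[0.04,0.06,0],-0.48],[[0.05,0.08,0],-0.62],[[0.06,0.1,0],-0.76],[[0.07,0.12,0],-0.9],[[0.08,0.14,0],-1.04],[[0.09,0.16,0],-1.18],[[0.1,0.18,0],-1.32],[[0.11,0.2,0],-1.46],[[0.12,0.215,0],-1.58],[[0.13,0.23,0],-1.68],[[0.14,0.24,0],-1.73],[[0.147,0.2487,0],-1.75],[[0.147,0.2487,0],-1.75],[[0.147,0.2487,0],-1.75]], "hand": 1, "squeeze": 20}}

```text
time_s: 23.28
tool_pos: [0.6152, -0.1462, 0.2582]
tool_rot: [-180.0, -0.0, 96.0]
force: [0.4, 0.1, 0.3]
grip_width: 0.0003
```

```bash
python3 - <<'E'
from h import *
o=env.get_obs(); print(o['qpos'],o['grip_width'])
n='side'; c,T=campose(n); im,d=env.read_camera(n); P=cloud(c,T,d,d>0); t=o['tool_pos']
ex=np.array([.9945,.1045]);ey=np.array([-.1045,.9945])
for z in (-.006,0,.008,.02,.03):
    q=P[(abs(P[:,2]-t[2]-z)<.004)&(np.hypot(P[:,0]-t[0],P[:,1]-t[1])<.06)]; 
    if len(q): print('finger z',z,len(q),'hx',np.round(np.percentile((q[:,:2]-t[:2])@ex,[2,98]),4),'hy',np.round(np.percentile((q[:,:2]-t[:2])@ey,[2,98]),4))
e=env.cut_out(n,'knob_right')[0]; Q=cloud(c,T,d,e['region']); Q=Q[Q[:,2]>.092]
if len(Q): print(e['conf'],len(Q),cv2.minAreaRect((Q[:,:2]*1000).astype(np.float32)))
delta((.615,-.147,.078),96)
cv2.imwrite('pics/s6.png',cv2.resize(im[140:360,260:480,::-1],None,fx=2.7,fy=2.7))
E
```

```text
[ 43.58571752  20.38304485 -42.25663076  82.29844663  13.64334484
  82.55700441   7.33826884] 0.00033557398021060483
finger z -0.006 10 hx [-0.0096 -0.0014] hy [-0.0113  0.0108]
finger z 0 14 hx [-0.0097 -0.0029] hy [-0.0113  0.0107]
finger z 0.008 14 hx [-0.0101 -0.0068] hy [-0.0107  0.0088]
0.76 100 ((600.1589965820312, -178.01170349121094), (14.01569938659668, 33.626976013183594), 40.741485595703125)
at [ 0.6152 -0.1462  0.2584] [1.8e+02 1.0e-02 9.6e+01] F [ 1.2 -0.2 -0.9] t 23.38 | shift [-0.0008 -0.0003  0.1804] turn 0.0
```

View pics/s6.png

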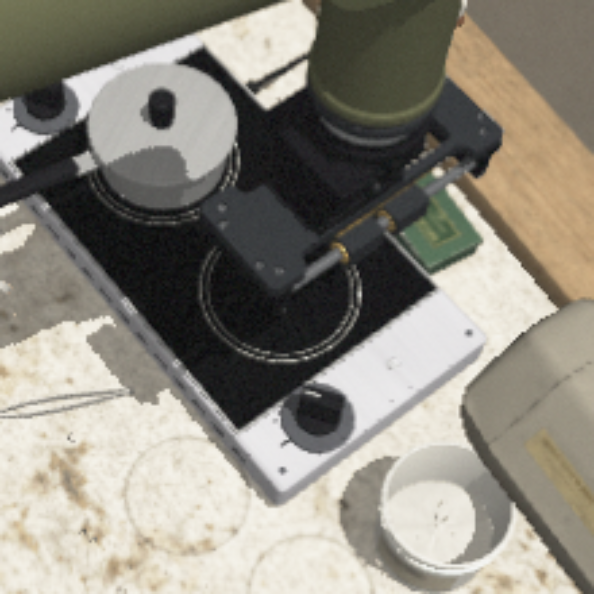

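>>> {"method": "move_arm", "body": {"steps": [[[0,0,0.03],0],[[0,0,0.07],0],[[0,0,0.11],0],[[0,0,0.145],0],[[0,0,0.17],0],[[0,0,0.18],0],[[0,0,0.18],0]]}}

```text
time_s: 24.25
tool_pos: [0.6152, -0.1467, 0.0783]
tool_rot: [-180.0, -0.0, 96.0]
force: [0.1, 0.0, 0.3]
grip_width: 0.0003
```

>>> {"method": "move_arm", "body": {"steps": [[[-0.001,-0.003,0],0],[[-0.003,-0.006,0],0],[[-0.0054,-0.0104,0],0],[[-0.0059,-0.0122,0],0],[[-0.0063,-0.014,0],0],[[-0.0072,-0.0157,0],0],[[-0.0082,-0.0173,0],0],[[-0.0095,-0.0187,0],0],[[-0.0108,-0.0201,0],0],[[-0.0124,-0.0212,0],0],[[-0.0124,-0.0212,0],0]]}}

```text
time_s: 25.62
tool_pos: [0.5955, -0.1604, 0.0779]
tool_rot: [-180.0, -0.1, 96.0]
force: [1.6, 4.4, 0.6]
grip_width: 0.0004
```

```bash
python3 - <<'E'
from h import *
n='side'; c,T=campose(n); im,d=env.read_camera(n); P=cloud(c,T,d,d>0)
Q=P[(P[:,2]>.09)&(P[:,2]<.099)&(np.hypot(P[:,0]-.6,P[:,1]+.1785)<.025)]
print(len(Q),cv2.minAreaRect((Q[:,:2]*1000).astype(np.float32)))
cv2.imwrite('pics/s7.png',cv2.resize(im[200:340,320:460,::-1],None,fx=4,fy=4)); print(env.get_obs()['force'])
E
```

```text
17 ((600.6220092773438, -184.5082550048828), (31.983034133911133, 2.99985933303833), 10.76333236694336)
[ 2.09984034  5.18355048 -0.0132894 ]
```

View pics/s7.png

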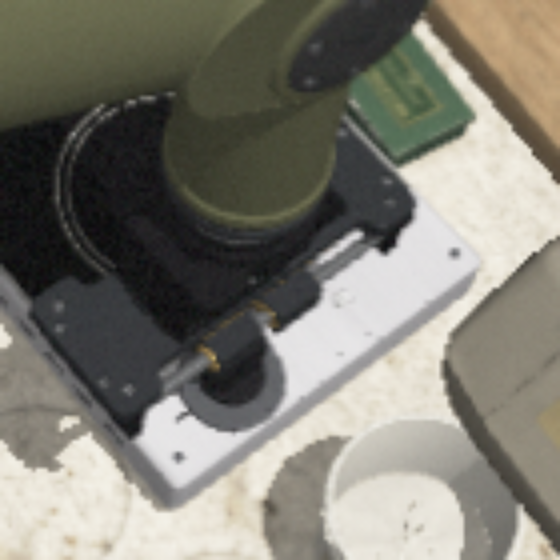

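>>> {"method": "move_arm", "body": {"steps": [[[0.003,0,0],0],[[0.005,-0.003,0],0],[[0.005,-0.009,0],0],[[0.003,-0.009,0],0],[[0.001,-0.009,0],0],[[-0.001,-0.009,0],0],[[-0.002,-0.009,0],0],[[-0.003,-0.009,0],0],[[-0.003,-0.009,0],0]]}}

```text
time_s: 26.8
tool_pos: [0.5861, -0.1615, 0.0783]
tool_rot: [-179.9, -0.3, 96.1]
force: [-4.0, 7.1, 4.2]
grip_width: 0.0007
```

>>> {"method": "move_arm", "body": {"steps": [[[-0.0015,0,0],0],[[-0.0025,0,0],0],[[-0.0025,0,0],0]]}}

```text
time_s: 27.18
tool_pos: [0.5861, -0.1616, 0.0783]
tool_rot: [-179.8, -0.4, 96.2]
force: [-6.0, 11.3, 6.3]
grip_width: 0.0006
```

>>> {"method": "move_arm", "body": {"steps": [[[0.005,0,0],0],[[0.01,0,0],0],[[0.01,0,-0.015],0],[[0.01,0,-0.05],0],[[0.01,0,-0.09],0],[[0.01,0,-0.13],0],[[0.02,-0.01,-0.17],0],[[0.04,-0.025,-0.19],0],[[0.07,-0.045,-0.19],0],[[0.1,-0.065,-0.19],0],[[0.13,-0.085,-0.19],0],[[0.15,-0.1,-0.19],0],[[0.16,-0.1,-0.19],0],[[0.16,-0.1,-0.19],0]]}}

```text
time_s: 28.92
tool_pos: [0.4718, -0.0191, 0.2691]
tool_rot: [179.9, 0.1, 96.0]
force: [-0.1, 0.1, -0.0]
grip_width: 0.0005
```

```bash
python3 - <<'E'
from h import *
n='side'; c,T=campose(n); im,d=env.read_camera(n); P=cloud(c,T,d,d>0)
for nm,k in (('R',(.6,-.1785)),('L',(.561,.2))):
  Q=P[(P[:,2]>.092)&(P[:,2]<.102)&(np.hypot(P[:,0]-k[0],P[:,1]-k[1])<.025)]
  if len(Q): print(nm,len(Q),cv2.minAreaRect((Q[:,:2]*1000).astype(np.float32)))
r=np.hypot(P[:,0]-.621,P[:,1]-.098);Q=P[(abs(P[:,2]-.1135)<.005)&(r<.09)]
print('lid',len(Q),cv2.minEnclosingCircle((Q[:,:2]*1000).astype(np.float32)) if len(Q) else '')
for q in ('plaster_tub','tweezers','slip_pad','brush'):
  for e in env.cut_out(n,q)[:1]:
    p=cloud(c,T,d,e['region']); print(q,round(e['conf'],2),np.round(np.percentile(p,[2,98],axis=0),3).tolist())
cv2.imwrite('pics/s8.png',cv2.resize(im[120:360,200:480,::-1],None,fx=2.5,fy=2.5,interpolation=cv2.INTER_CUBIC))
E
```

```text
R 96 ((600.926513671875, -177.8844757080078), (33.207611083984375, 14.0722017288208), 5.23082971572876)
lid 1125 ((621.4060668945312, 98.8100357055664), 64.67827606201172)
plaster_tub 0.7 [[0.587, -0.344, 0.015], [0.682, -0.25, 0.09]]
tweezers 0.79 [[0.391, -0.061, -0.003], [0.494, -0.019, 0.012]]
slip_pad 0.65 [[0.358, 0.106, 0.001], [0.462, 0.193, 0.018]]
```

View pics/s8.png

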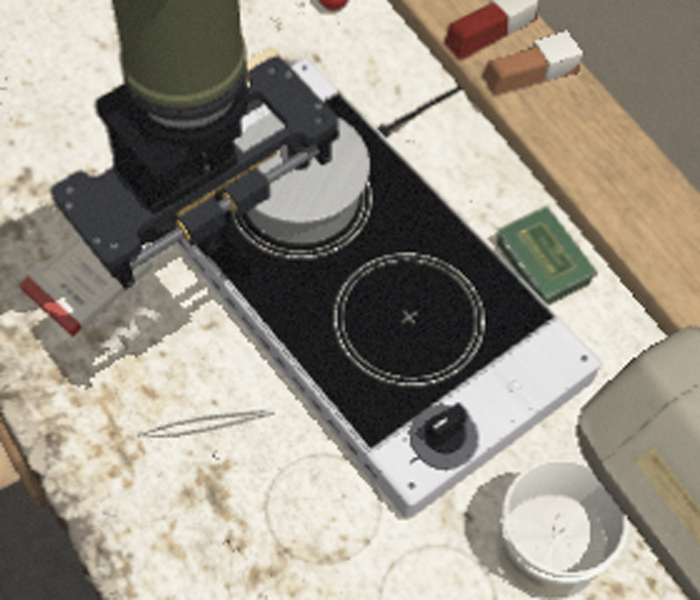

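```bash
python3 -c "
from cell import env
print(env.sign_off())"
```

```text
the job is handed in; nothing more can be done
None
```

The job is done and handed in at about 29 s on the robot's clock. The lid was laid on the pan, then the pan was slid to the left ring by its handle, then the right knob was turned to its off stop.

**Lid:** its top lay level at 113 mm in the close look after the slide (113.5 mm expected when seated).

**Pan:** in that close look its centre was within 1 mm of the left ring's centre, about (0.621, 0.098). The final side view agrees. The handle stayed at constant height during the slide, and vertical force on the gripper stayed under about 1 N.

**Right knob:** I pushed the bar round with closed fingertips because the housing beside the tub left no room to turn a gripped knob. It stood firm against 11 N at the end. Its bar reads 5.2° against the hotplate's 6°, which is off within measuring error.

**Left knob:** I did not go near it, but the arm hid it in the last picture. It was last seen, still on, after the pan was slid.

**Bystanders:** the tub, tweezers and slip pad are where they were, give or take a few mm of measuring error. The brush was not found in the last check because the arm mostly hid it, and the arm never came near it.

**Disagreed:** during the slide one close-range depth reading suggested the lid tilted by about 1°. The later, clearer reading showed no such tilt.

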